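# Middle spice tin from the stack to the rack

## Task

Three steel spice tins are stacked in the wooden stand: take the middle one out and stand it upright on the cork pad in the empty bay of the low rack, lengthways like the pad. To get at it, lift the top tin off first, and finish with the top tin stacked squarely on the bottom tin, its foot nested in the rim, in the stand. Set the tins down rather than dropping them, leave the bottom tin in its place and do not disturb anything else.

Things in the scene. Friction and masses are not known exactly. Their poses are not given: they have to be found in the camera images.
- top_tin: Steel spice tin, one of three alike, 64 mm (x) x 48 (y) x 50 high, 0.18 kg. Origin: centre of its underside. Straight sides from 5 to 50 mm up; below, a plug foot 53 x 37 mm; the top is a recess 58 x 42 mm, 4 mm deep, in a 3 mm rim. A foot nests in the recess below, 2.5 mm play each way; each tin sits 46 mm above the next. Starts on top of the stack, origin 100 mm up, above the cheeks.
- middle_tin: Steel spice tin, one of three alike, 64 mm (x) x 48 (y) x 50 high, 0.18 kg. Origin: centre of its underside. Shaped as the top tin, ends alike. Starts in the middle of the stack, origin 54 mm above the ledge; there the stand's cheeks cover its end faces (+-x) up to its rim, so it can be gripped only across its 48 mm width (y).
- bottom_tin: Steel spice tin, one of three alike, 64 mm (x) x 48 (y) x 50 high, 0.18 kg. Origin: centre of its underside. Shaped as the top tin. Starts and stays at the bottom of the stack, on the stand's floor, origin 8 mm above the ledge.
- stand: Wooden stand of the stack, fixed; origin: centre of its underside. Floor 96 (x) x 74 (y) x 8 mm; cheeks at +-x, 12 mm thick, 60 wide (y), 72 apart inside, tops 104 mm up; open at +-y but for lips up to 18 mm. The tins' x lies along its x. The ledge between stand and rack is free to set things down.
- rack: Low wooden rack, fixed; origin: centre of its underside, under the middle of three bays in a row along y, 64 mm apart. 94 (x) x 204 (y) mm, floor 6 mm; dividers 8 mm thick, 50 long (x), 56 apart inside, tops 56 mm up; open at +-x but for lips 82 mm apart, up to 14 mm. Two bays hold shakers, any one is empty.
- pad: Cork pad 72 (x) x 50 (y) x 3 mm, fixed in the rack's empty bay, axes as the rack's. Origin: centre of its underside, 6 mm above the ledge. A tin fits the bay only with its x along the pad's (either way round); the dividers come within 3 mm of its rim, so there it can be held only by its ends, across 64 mm.
- shaker_a: Square glass shaker with white plastic flip-top cap, 44 x 44 x 76 mm, loose. Origin at the centre of its underside. Stands in one bay of the rack. Bystander, to be left alone.
- shaker_b: Square glass shaker with white plastic flip-top cap, 44 x 44 x 76 mm, loose. Origin at the centre of its underside. Stands in another bay of the rack. Bystander, to be left alone.
- shaker_c: Square glass shaker with white plastic flip-top cap, 44 x 44 x 76 mm, loose. Origin at the centre of its underside. Stands alone on the ledge beyond the stand and the rack. Bystander, to be left alone.
- mortar: Grey stoneware mortar, 124 mm across, 75 mm high, its pestle leaning in it up to about 145 mm. Origin at the centre of its underside. Bystander, to be left alone.
- grinder: Turned beech pepper grinder, 58 mm across, 200 mm high. Origin at the centre of its underside. Bystander, to be left alone.
- salt_bowl: Small white bowl, 90 mm across, 50 mm high, beyond the rack and the stand. Origin at the centre of its underside. Bystander, to be left alone.

How it is judged:
On the way, in this order (a step that is already met when the one before it is completed fails the run):
1. The top tin is off the stack and clear of the stand (horizontal distance between top_tin and stand above 0.09 m), for 0.2 s.
2. The middle tin is out of the stack and clear of the stand (horizontal distance between middle_tin and stand above 0.09 m), for 0.2 s.
At the end, for the whole second after the job is handed in: At rest and upright (0.06 rad): middle tin on the pad, within 12 mm along x, 8 mm along y, lengthways (0.2 rad, either way); top tin nested on the bottom one (5 mm each way, 46+-3 mm higher, 0.2 rad); bottom tin on the stand's floor, within 8 mm (x), 13 mm (y) of its centre (x of middle_tin in the frame of pad between -0.012 and 0.012 m and y of middle_tin in the frame of pad between -0.008 and 0.008 m and z of middle_tin in the frame of pad between 0 and 0.006 m and angle between each of middle_tin, top_tin, bottom_tin's own z axis and vertical below 0.06 rad and angle between the x axis of middle_tin and the x axis of pad, either way round below 0.2 rad and x of top_tin in the frame of bottom_tin between -0.005 and 0.005 m and y of top_tin in the frame of bottom_tin between -0.005 and 0.005 m and z of top_tin in the frame of bottom_tin between 0.043 and 0.049 m and angle between the x axis of top_tin and the x axis of bottom_tin, either way round below 0.2 rad and x of bottom_tin in the frame of stand between -0.008 and 0.008 m and y of bottom_tin in the frame of stand between -0.013 and 0.013 m and z of bottom_tin in the frame of stand between 0.004 and 0.012 m and linear speed of each of top_tin, middle_tin, bottom_tin below 0.02 m/s); the robot touches nothing.
It fails at once if A bystander (shaker, mortar, grinder or bowl) is pushed more than 20 mm or tipped (distance of any of shaker_a, shaker_b, shaker_c, mortar, grinder, salt_bowl from where it was at the start of the episode above 0.02 m or angle between any of shaker_a, shaker_b, shaker_c, mortar, grinder, salt_bowl's own z axis and vertical above 0.3 rad).
It fails at once if The top or middle tin is dropped (falls free faster than 0.5 m/s, some 13 mm) or thrown ((contact force between the fingers and top_tin below 0.05 N and linear speed of top_tin above 0.5 m/s) or (contact force between the fingers and middle_tin below 0.05 N and linear speed of middle_tin above 0.5 m/s)).
It fails at once if The bottom tin is lifted or shoved out of its place in the stand (distance of bottom_tin from where it was at the start of the episode above 0.02 m).
It also fails if it takes over 72 s, if anything falls off the work surface, if the arm or the gripper's body presses on something with over 40 N, if the wrist force passes 120 N, or if a joint passes its speed limit or range.

## Robot

A 6-joint arm with a two-finger parallel gripper is mounted at the origin on the work surface. World frame = base frame: x ahead of the robot, y to its left, z up, the work surface at z = 0. Lengths are in m, angles in rad, forces in N, time in s.
With the tool pointing down it reaches from about 0.275 to 0.775 m from the base axis. Payload 14.6 kg.
Tool frame: the origin (TCP) lies midway between the tips of the shut fingers; the grasp point (between the pads) lies 19 mm behind it; z points along the fingers, y is the line along which they close (so a half turn about z gives the same grasp; the last joint's range is limited). The gripper opens to 85 mm and grips with 20 to 120 N. Pads are 22 mm wide; open, the fingers measure 114 mm over their backs; the gripper's body (76 mm by 85 mm) begins 54 mm behind the grasp point. The pads swing forward as they close: fully open they stand 13 mm farther back than shut.
Start: joints at [0.967, 0.263, -0.048, 1.259, 0, 1.415], TCP at [0.228, 0.473, 0.231] pointing down, gripper open.
Joint ranges: [-2.65, 2.65], [-0.89, 1.7], [-1.18, 1.37], [-2.13, 2.11], [-1.35, 1.29], [-3.14, 3.14]. Speed limits (rad/s): [1.89, 1.89, 2.57, 2.79, 3.14, 3.14].

## Interface

Orientations are given as a 3x3 rotation matrix whose columns are the frame's x, y, z axes.
In Python, from plant import sensors, get_image, ctrl gives the robot as it stands. The module is installed in compiled form; this text tells all that it offers.
- The arm moves only by the tool servo_tool, never from a script. Its argument "plan" is a list of rows, each a list of 2 entries, a list of its own where there are three numbers: the shift along the tool's x, y, z in units of 25 mm (1.0 is 25 mm), then the turn about the tool's z in degrees. A call has 1 to 10 rows; each row shifts and turns the commanded pose from where the row before left it, along the tool's axes as they then stand; what a row does not reach is not made up. A row lasts 1/8 s, in which the tool goes at most 62.5 mm and 10.7 degrees, less where a joint would pass 70% of its speed; a pose out of reach is approached as far as the arm can. A call is refused whole if a number of a shift passes 1 or a number of a turn 10.7, either way. A call with a gripper value outside its range is refused whole. "grip" is the opening, from -1 (shut) to 1 (fully open), set as the call begins (left out, the last holds). The fingers move at their own pace and stop on an object; the grip force is fixed at half the most. Time passes only in rows, so rows that do not move let the fingers close. It gives the time, the measured TCP pose, the force, the opening and the grip force at its end, in the units of the state.
- sensors.get_state(): the state, without advancing time (a new reading comes with each control period).
- get_image(name): name is "scene" or "top" or "wrist"; returns a dict with "image" (480x640x3 uint8, red, green, blue), "range_z" (480x640 float32, m along the optical axis (not along the pixel's ray), 0 where there is no reading), "intrinsics" (3x3 intrinsics, pixels), "extrinsics" (4x4, takes a point from world to camera coordinates). Camera axes: x right, y up, looking along -z (the intrinsics and any distortion apply to the point x, -y, -z); pixel columns grow to the right and rows downward; lengths in m; the calibration is good to about 2 mm. A picture is of the moment at which its call begins.
- ctrl.sign_off(): hands the job in; it is judged then, once.
The state is a dict: "clock": time; "joint_positions": joint angles; "joint_velocities": joint speeds; "effort": joint torques, N m; "tcp_pos": TCP position; "ee_rot": TCP orientation; "wrist_force": force on the tool from outside, world axes, zero at the start; "torque": the same for the moment, N m; "width": opening from 0.0 (shut) to 1.0 (fully open); "grip_force": force on a finger pad.
Only numpy, scipy, OpenCV 4.12 (cv2) and the standard library are available. Lean on these libraries where they do the work, as an engineer would, in place of code of your own. Each camera call takes 0.05 s, during which the arm holds its last target. There are 200 camera calls.

## Working session

There is one attempt and no reset: what is moved stays moved. The work goes in short steps, Python scripts to look and compute and a tool call to move; the robot and the scene stay as the last step left them, time stands still between calls to the robot, and variables do not carry over. Pictures are saved under pics/ and viewed, at most 10 in all, crops included, and the job is handed in when it is done.

Besides the shell and the picture viewer there is one more tool, called after "Request:" as name([rows], argument=value, ...), one row to a line, values as JSON. servo_tool: Moves the arm, as the interface text tells. Its arguments: {"type":"object","properties":{"plan":{"type":"array","items":{"type":"array"}},"grip":{"type":"number"}},"required":["plan"]}

```bash
mkdir -p pics; cat > h.py <<'E'
import numpy as np, cv2
from plant import sensors,get_image,ctrl
def grab(n,save=True,tag=''):
    d=get_image(n); np.savez(f'{n}{tag}.npz',**{k:np.array(v) for k,v in d.items()})
    if save: cv2.imwrite(f'pics/{n}{tag}.png',d['image'][:,:,::-1])
    return d
def load(n): return dict(np.load(n+'.npz'))
def cloud(d):
    K,E,z=d['intrinsics'],d['extrinsics'],d['range_z']
    v,u=np.mgrid[:480,:640]
    P=np.stack([(u-K[0,2])/K[0,0]*z,-(v-K[1,2])/K[1,1]*z,-z],-1)
    return (P-E[:3,3])@E[:3,:3]   # R^T (p-t)
def ray(d,u,v,h):
    K,E=d['intrinsics'],d['extrinsics']
    r=np.array([(u-K[0,2])/K[0,0],-(v-K[1,2])/K[1,1],-1])@E[:3,:3]
    c=-E[:3,:3].T@E[:3,3]
    return c+r*(h-c[2])/r[2]
E
python3 - <<'E'
from h import *
for n in ('scene','top','wrist'):
    d=grab(n); print(n,d['intrinsics'].tolist(),np.round(-d['extrinsics'][:3,:3].T@d['extrinsics'][:3,3],3), (d['range_z']>0).mean())
s=sensors.get_state(); print({k:np.round(v,3).tolist() for k,v in s.items()})
E
```

```text
scene [[442.50726946740065, 0.0, 320.1055933369502], [0.0, 442.50726946740065, 237.70480227304765], [0.0, 0.0, 1.0]] [1.435 0.014 0.764] 0.9959993489583333
top [[553.2758110871608, 0.0, 322.58656288334294], [0.0, 553.2758110871608, 248.14281802950123], [0.0, 0.0, 1.0]] [ 0.319 -0.018  1.675] 0.9959765625
wrist [[374.8982925457683, 0.0, 324.4205896035241], [0.0, 374.8982925457683, 244.1209519611758], [0.0, 0.0, 1.0]] [0.155 0.509 0.373] 0.996044921875
{'clock': 0.15, 'joint_positions': [0.967, 0.263, -0.049, 1.259, -0.0, 1.415], 'joint_velocities': [0.001, -0.001, 0.004, 0.001, -0.0, -0.001], 'effort': [0.001, -63.782, 38.465, 0.011, -0.0, 0.0], 'tcp_pos': [0.228, 0.473, 0.231], 'ee_rot': [[-0.901, 0.434, -0.0], [0.434, 0.901, -0.001], [0.0, -0.001, -1.0]], 'wrist_force': [-1.0, 0.721, 0.06], 'torque': [-0.017, -0.019, -0.078], 'grip_force': 0.0, 'width': 0.999}
```

View pics/top.png

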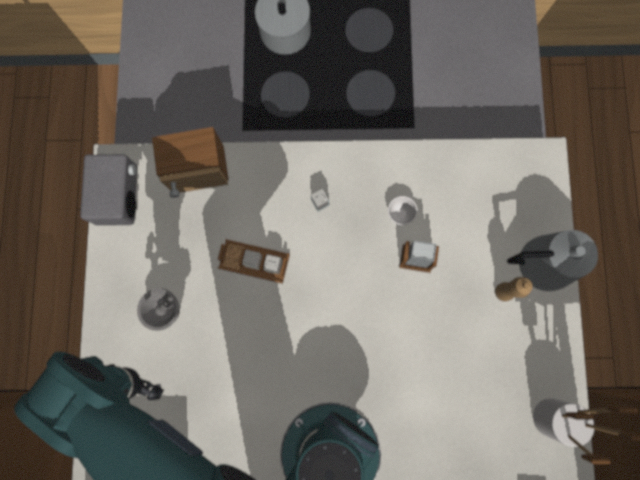

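View pics/scene.png

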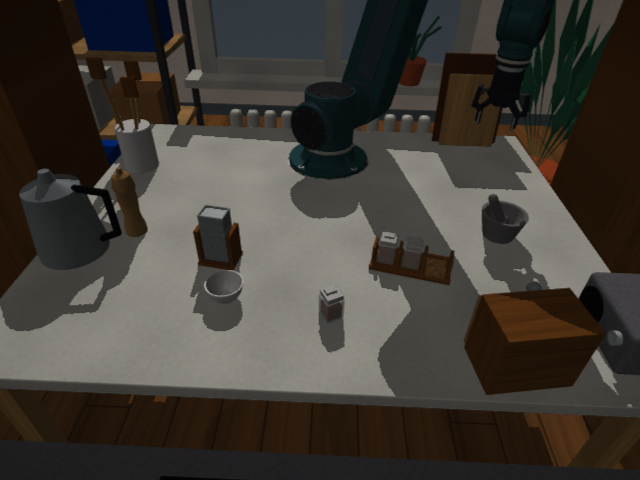

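The top view shows the stand with the stack at about (420,255), the rack at (255,260) with its cork-padded empty bay at the left (231,256), the lone shaker at (320,200) and the bowl at (402,210). The scene view agrees: stack at (215,235), empty bay at (437,267). Next I measure both roughly.

```bash
cat >> h.py <<'E'
def rect(P,m):
    q=P[m][:,:2].astype(np.float32)
    (c,s,a)=cv2.minAreaRect(q*1000); return np.round(c,1),np.round(s,1),round(a,1),len(q)
E
python3 - <<'E'
from h import *
for n in ('top','scene'):
    d=load(n);P=cloud(d);x,y,z=P[...,0],P[...,1],P[...,2]
    st=(abs(x-.57)<.13)&(abs(y+.28)<.09); rk=(abs(x-.6)<.12)&(abs(y-.17)<.14)
    t=(x>.3)&(x<.7)&(abs(y)<.1)&(z<.03);print(n,'table z',np.median(z[t]))
    for a,b in((.142,.165),(.09,.115),(.004,.025)):
        m=st&(z>a)&(z<b); 
        if m.sum()>5: print(' stand',a,rect(P,m),np.median(z[m]),P[m].mean(0).round(3))
    for a,b in((.005,.013),(.045,.062),(.07,.09),(.005,.09)):
        m=rk&(z>a)&(z<b)
        if m.sum()>5: print(' rack',a,rect(P,m),np.median(z[m]),P[m].mean(0).round(3))
E
```

```text
top table z 0.0008146392183346285
 stand 0.142 (array([ 565.9, -267.3]), array([64.1, 49.1]), 80.4, 396) 0.1479433340139867 [ 0.566 -0.267  0.148]
 stand 0.09 (array([ 565.3, -267.5]), array([97.3, 61.6]), 79.0, 214) 0.10393220276153228 [ 0.562 -0.26   0.103]
 stand 0.004 (array([ 570., -280.]), array([179.8, 259.8]), 90.0, 1083) 0.006448415042478715 [ 0.57  -0.276  0.008]
 rack 0.005 (array([599.9, 169.9]), array([279.7, 239.8]), 89.9, 1327) 0.007562936763435699 [0.586 0.19  0.008]
 rack 0.045 (array([593.8, 126.6]), array([124.1, 287.9]), 30.1, 203) 0.05468725388458855 [0.555 0.192 0.054]
 rack 0.07 (array([602.6, 119.7]), array([100.1, 277.5]), 32.8, 380) 0.07979760852234813 [0.554 0.195 0.08 ]
 rack 0.005 (array([600., 170.]), array([279.8, 239.8]), 90.0, 2357) 0.011225584042251234 [0.573 0.194 0.027]
scene table z -0.0013185088050824056
 stand 0.142 (array([ 570.7, -266.5]), array([68.6, 54.7]), 77.7, 398) 0.14620586588149026 [ 0.57  -0.266  0.147]
 stand 0.09 (array([ 570.6, -265.3]), array([96.4, 63.1]), 79.6, 424) 0.10218245508369148 [ 0.586 -0.256  0.102]
 stand 0.004 (array([ 631.9, -267. ]), array([154. , 142.1]), 12.5, 664) 0.014931724650477398 [ 0.632 -0.248  0.015]
 rack 0.005 (array([568.2, 171.5]), array([133.4, 276.6]), 0.5, 861) 0.008396545274819471 [0.584 0.241 0.009]
 rack 0.045 (array([559.2, 197.3]), array([135.9,  53.8]), 77.0, 341) 0.05467543857065935 [0.571 0.194 0.054]
 rack 0.07 (array([558.8, 197.7]), array([103.4,  44. ]), 75.8, 378) 0.07770377874244687 [0.562 0.197 0.078]
 rack 0.005 (array([568.2, 171.5]), array([133.4, 276.6]), 0.5, 2285) 0.024579874645217412 [0.577 0.214 0.034]
```

Request:
servo_tool([
  [[0,0,0],9.5],
  [[0,0,0],9.5],
  [[0,0,0],9.5],
  [[0,0,0],9.5],
  [[0,0,0],9.5],
  [[0,0,0],9.5],
  [[0,0,0],9.5],
  [[0,0,0],9.5],
])

```text
clock: 1.15
tcp_pos: [0.2277, 0.4729, 0.2311]
ee_rot: [[0.208, 0.978, -0.0], [0.978, -0.208, -0.0], [-0.0, -0.0, -1.0]]
wrist_force: [0.6, 0.1, 0.0]
width: 1.0
grip_force: 0.0
```

```bash
cat >> h.py <<'E'
def go(x,y,z,yaw=None):
    s=sensors.get_state(); R=s['ee_rot']; R=np.array(R); p=np.array(s['tcp_pos'])
    th=np.degrees(np.arctan2(R[1,1],R[0,1]))
    print('t',round(s['clock'],2),'tcp',p.round(4),'yaw',round(th,1),'units',(R.T@(np.array([x,y,z])-p)/.025).round(2),
      'turn',None if yaw is None else round((th-yaw+180)%360-180,1),'w',round(s['width'],3),'F',np.round(s['wrist_force'],1),'q6',round(s['joint_positions'][5],2))
E
python3 -c "
from h import *
go(.565,.165,.25,-12)"
```

```text
t 1.15 tcp [0.2277 0.4729 0.2311] yaw -12.0 units [-9.23 15.76 -0.76] turn -0.0 w 1.0 F [0.6 0.1 0. ] q6 2.75
```

Request:
servo_tool([
  [[-0.58,0.98,-0.05],0],
  [[-0.58,0.98,-0.05],0],
  [[-0.58,0.98,-0.05],0],
  [[-0.58,0.98,-0.05],0],
  [[-0.58,0.98,-0.05],0],
  [[-0.58,0.98,-0.05],0],
  [[-0.58,0.98,-0.05],0],
  [[-0.58,0.98,-0.05],0],
])

```text
clock: 2.15
tcp_pos: [0.3967, 0.3189, 0.2412]
ee_rot: [[0.203, 0.979, -0.0], [0.979, -0.203, -0.0], [-0.0, -0.0, -1.0]]
wrist_force: [0.4, 0.8, -0.4]
width: 1.0
grip_force: 0.0
```

Request:
servo_tool([
  [[-0.58,0.98,-0.05],0],
  [[-0.58,0.98,-0.05],0],
  [[-0.58,0.98,-0.05],0],
  [[-0.58,0.98,-0.05],0],
  [[-0.58,0.98,-0.05],0],
  [[-0.58,0.98,-0.05],0],
  [[-0.58,0.98,-0.05],0],
  [[-0.58,0.98,-0.05],0],
  [[0,0,0],0],
  [[0,0,0],0],
])

```text
clock: 3.4
tcp_pos: [0.5641, 0.1665, 0.251]
ee_rot: [[0.203, 0.979, -0.001], [0.979, -0.203, 0.0], [-0.0, -0.001, -1.0]]
wrist_force: [-0.1, 0.4, 0.1]
width: 0.997
grip_force: 0.0
```

```bash
python3 -c "
from h import *
go(.565,.165,.25,-12)
d=grab('wrist',tag='R');P=cloud(d);E=d['extrinsics'];print(-E[:3,:3].T@E[:3,3],E[:3,:3].round(2).tolist())
K=d['intrinsics']
x,y,z=P[...,0],P[...,1],P[...,2]
for a,b in((.048,.062),(.072,.09)):
  m=(z>a)&(z<b)&(y<.4)&(y>.1)&(abs(x-.57)<.12)
  n,l,s,c=cv2.connectedComponentsWithStats(m.astype(np.uint8))
  for i in range(1,n):
    if s[i,4]>100: print(a,s[i],rect(P,l==i),np.median(z[l==i]))
"
```

```text
t 3.4 tcp [0.5641 0.1665 0.251 ] yaw -11.7 units [-0.05  0.05  0.04] turn 0.3 w 0.997 F [-0.1  0.4  0.1] q6 1.92
[0.58211997 0.24708961 0.39309315] [[0.98, -0.2, -0.0], [0.19, 0.93, -0.32], [0.06, 0.31, 0.95]]
0.048 [282  13  63  15 807] (array([588.2, 321.7]), array([ 8.5, 49.6]), 76.3, 807) 0.055206464723755774
0.048 [283  99  59  12 585] (array([573.8, 259.4]), array([ 8. , 49.2]), 76.5, 585) 0.05525621464318912
0.048 [283 175  55  11 533] (array([558.4, 197.3]), array([ 8.5, 49.1]), 76.5, 533) 0.05502048902790563
0.048 [286 190  48   8 173] (array([556. , 186.8]), array([ 3. , 42.4]), 74.8, 173) 0.056573066866663205
0.048 [283 241  52  11 445] (array([543.4, 135.2]), array([ 8.6, 48.9]), 77.0, 445) 0.05508266242546527
0.072 [ 286  120   50   51 2426] (array([566.1, 228.3]), array([40.2, 39.6]), 76.4, 2426) 0.07785363781216928
0.072 [ 286  197   46   47 2035] (array([551.2, 166.1]), array([40.5, 39.6]), 76.2, 2035) 0.07774445828150092
```

View pics/wristR.png

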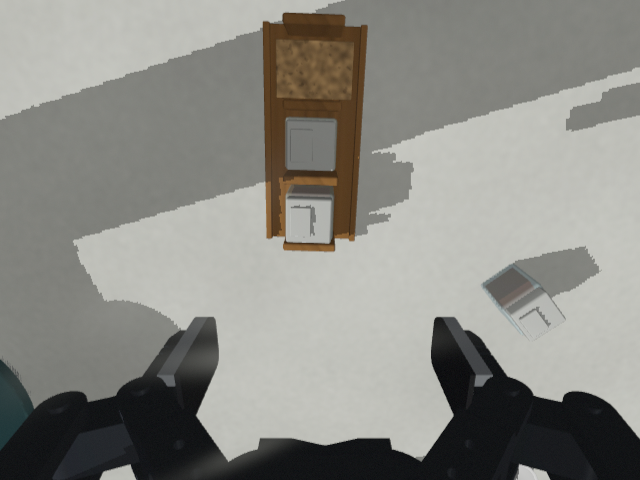

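The wrist view shows the rack: cork pad at (315,70) in the far bay, shakers at (311,144) and (310,217), dividers at rows 20, 105, 180 and 245. The lone shaker is at (525,300). Pad centre comes to about (0.581, 0.2905), with rack x at -13.5°. Now to the stand.

```bash
python3 -c "
from h import *
go(.555,-.265,.26,-11)
d=load('wristR'); hsv=cv2.cvtColor(d['image'],cv2.COLOR_RGB2HSV)
P=cloud(d)
print(hsv[70,315],hsv[70,270],hsv[90,340],P[70,315],P[104,315])
m=np.zeros((480,640),np.uint8); m[32:105,268:362]=(abs(P[32:105,268:362,2]-.009)<.0018)
c=max(cv2.findContours(m,0,2)[0],key=cv2.contourArea)[:,0]
q=np.array([ray(d,u,v,.009)[:2]*1000 for u,v in c],np.float32); print(cv2.minAreaRect(q),np.median(P[50:90,290:340,2]))
"
```

```text
t 3.45 tcp [0.564  0.1667 0.2512] yaw -11.7 units [-16.98   3.15  -0.35] turn -0.7 w 1.0 F [-0.2  0.1  0. ] q6 1.92
[ 17 126 111] [ 16 161  73] [ 17 124 101] [0.58195872 0.2902047  0.01061806] [0.57647966 0.25953465 0.05583154]
((580.753662109375, 290.2691650390625), (50.31159210205078, 72.80599212646484), 76.43072509765625) 0.008618834216759408
```

Pad confirmed: centre (0.581, 0.290), 73 x 50 mm, angle 76.4°, height about 9 mm.

Request:
servo_tool([
  [[-0.94,0.17,-0.02],0],
  [[-0.94,0.17,-0.02],0],
  [[-0.94,0.17,-0.02],0],
  [[-0.94,0.17,-0.02],0],
  [[-0.94,0.17,-0.02],0],
  [[-0.94,0.17,-0.02],0],
  [[-0.94,0.17,-0.02],0],
  [[-0.94,0.17,-0.02],0],
  [[-0.94,0.17,-0.02],0],
])

```text
clock: 4.58
tcp_pos: [0.5586, -0.0485, 0.256]
ee_rot: [[0.202, 0.979, 0.0], [0.979, -0.202, 0.0], [0.0, 0.0, -1.0]]
wrist_force: [0.2, 0.3, -0.4]
width: 0.996
grip_force: 0.0
```

Request:
servo_tool([
  [[-0.94,0.17,-0.02],0],
  [[-0.94,0.17,-0.02],0],
  [[-0.94,0.17,-0.02],0],
  [[-0.94,0.17,-0.02],0],
  [[-0.94,0.17,-0.02],0],
  [[-0.94,0.17,-0.02],0],
  [[-0.94,0.17,-0.02],0],
  [[-0.94,0.17,-0.02],0],
  [[-0.94,0.17,-0.02],0],
  [[0,0,0],0],
])

```text
clock: 5.82
tcp_pos: [0.5534, -0.2653, 0.2599]
ee_rot: [[0.205, 0.979, -0.0], [0.979, -0.205, 0.0], [0.0, -0.0, -1.0]]
wrist_force: [-0.0, -0.2, 0.4]
width: 1.005
grip_force: 0.0
```

```bash
python3 -c "
from h import *
go(.566,-.267,.26,-11)
d=grab('wrist',tag='S');P=cloud(d)
x,y,z=P[...,0],P[...,1],P[...,2]
for a,b in((.095,.113),(.143,.16)):
  m=(z>a)&(z<b)&(abs(y+.267)<.08)&(abs(x-.566)<.08)
  n,l,s,c=cv2.connectedComponentsWithStats(m.astype(np.uint8))
  print(a,'all',rect(P,m))
  for i in range(1,n):
    if s[i,4]>100: print(a,s[i],rect(P,l==i),np.median(z[l==i]))
"
```

```text
t 5.83 tcp [ 0.5534 -0.2653  0.2599] yaw -11.8 units [ 0.04  0.51 -0.  ] turn -0.8 w 1.005 F [-0.  -0.2  0.4] q6 1.2
0.095 all (array([ 569.7, -265.8]), array([95.1, 59.5]), 80.1, 1502)
0.095 [ 304  160   76   18 1216] (array([ 576.8, -225. ]), array([12.2, 59.5]), 80.1, 1216) 0.10325495733510992
0.095 [312 180  61   6 223] (array([ 575.3, -234.9]), array([ 0.9, 47.6]), 80.6, 223) 0.10362959079635085
0.143 all (array([ 569.8, -266.6]), array([64.9, 48.1]), 80.2, 5975)
0.143 [ 310  190   71   91 5975] (array([ 569.8, -266.6]), array([64.9, 48.1]), 80.2, 5975) 0.14602055559028668
```

View pics/wristS.png

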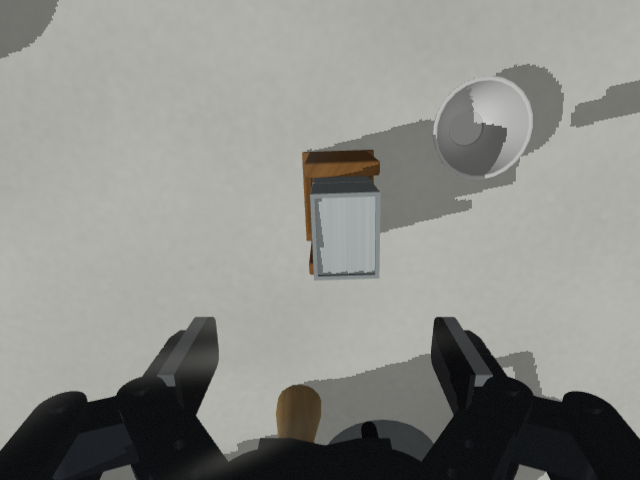

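The wrist view shows the top tin at (346,235), the visible cheek at (342,163) and the bowl at (485,127). Stand centre is (0.5697, -0.2664) with x at 80.1°, so the grip yaw is -9.9°.

Request:
servo_tool([
  [[0,0,0],-1.9],
  [[0.07,0.65,0],0],
  [[0,0,0.8],0],
  [[0,0,0.8],0],
  [[0,0,0.4],0],
  [[0,0,0],0],
  [[0,0,0],0],
])

```text
clock: 6.75
tcp_pos: [0.5701, -0.2645, 0.2111]
ee_rot: [[0.17, 0.985, 0.001], [0.985, -0.17, -0.001], [-0.0, 0.001, -1.0]]
wrist_force: [0.0, -0.8, 0.5]
width: 1.003
grip_force: 0.0
```

```bash
python3 -c "
from h import *
go(.5697,-.2664,.108,-9.9)"
```

```text
t 6.75 tcp [ 0.5701 -0.2645  0.2111] yaw -9.8 units [-0.07 -0.01  4.13] turn 0.1 w 1.003 F [ 0.  -0.8  0.5] q6 1.18
```

Request:
servo_tool([
  [[-0.07,0,0.8],0],
  [[0,0,0.8],0],
  [[0,0,0.8],0],
  [[0,0,0.8],0],
  [[0,0,0.6],0],
  [[0,0,0.33],0],
  [[0,0,0],0],
  [[0,0,0],0],
])

```text
clock: 7.75
tcp_pos: [0.5699, -0.2664, 0.1077]
ee_rot: [[0.17, 0.985, 0.001], [0.985, -0.17, -0.001], [-0.0, 0.001, -1.0]]
wrist_force: [0.4, -0.4, 0.3]
width: 0.997
grip_force: 0.0
```

Request:
servo_tool([
  [[0,0,0],0],
  [[0,0,0],0],
  [[0,0,0],0],
  [[0,0,0],0],
  [[0,0,0],0],
  [[0,0,0],0],
  [[0,0,0],0],
  [[0,0,0],0],
], grip=-1)

```text
clock: 8.75
tcp_pos: [0.5698, -0.2663, 0.1074]
ee_rot: [[0.17, 0.985, 0.001], [0.985, -0.17, -0.0], [-0.0, 0.001, -1.0]]
wrist_force: [-0.0, 0.2, 5.7]
width: 0.551
grip_force: 62.3
```

Request:
servo_tool([
  [[0,0,-0.2],0],
  [[0,0,-0.3],0],
  [[0,0,-0.5],0],
  [[0,0,-0.5],0],
  [[0,0,-0.5],0],
  [[0,0,0],0],
  [[0,0,0],0],
])

```text
clock: 9.62
tcp_pos: [0.5695, -0.2662, 0.1568]
ee_rot: [[0.17, 0.985, -0.0], [0.985, -0.17, 0.0], [0.0, -0.0, -1.0]]
wrist_force: [0.0, 0.5, -1.9]
width: 0.559
grip_force: 61.9
```

```bash
python3 -c "
from h import *
go(.48,-.10,.06,-9.9)
d=grab('scene',tag='L')
cv2.imwrite('pics/crop1.png',cv2.resize(d['image'][150:300,130:330,::-1],(800,600)))"
```

```text
t 9.62 tcp [ 0.5695 -0.2662  0.1568] yaw -9.8 units [ 5.94 -4.66  3.87] turn 0.1 w 0.559 F [ 0.   0.5 -1.9] q6 1.18
```

View pics/crop1.png

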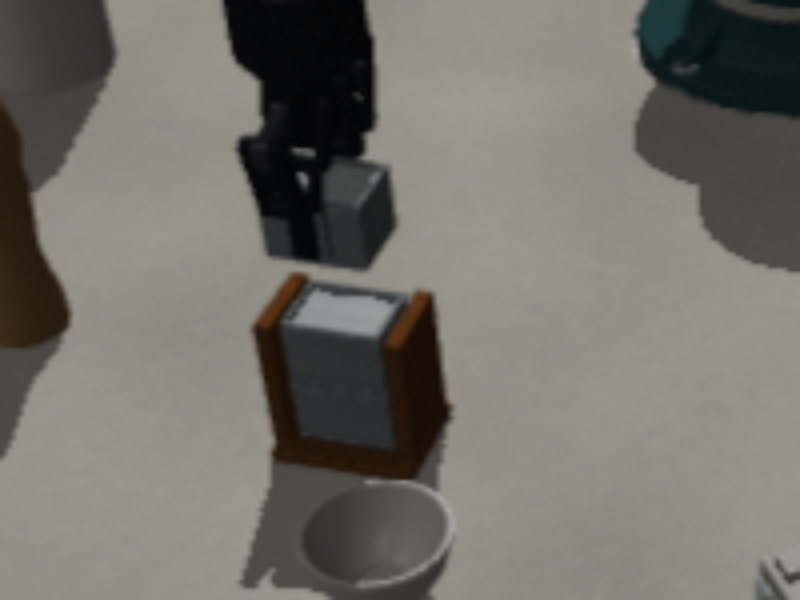

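The crop shows the top tin lifted cleanly at (330,210), with the middle and bottom tins still in the stand at (340,370). Carrying it to the ledge.

Request:
servo_tool([
  [[0.74,-0.58,0],0],
  [[0.74,-0.58,0],0],
  [[0.74,-0.58,0],0],
  [[0.74,-0.58,0.2],0],
  [[0.74,-0.58,0.4],0],
  [[0.74,-0.58,0.6],0],
  [[0.74,-0.58,0.8],0],
  [[0.74,-0.58,0.8],0],
  [[0,0,0.8],0],
  [[0,0,0.8],0],
])

```text
clock: 10.92
tcp_pos: [0.4802, -0.1003, 0.0462]
ee_rot: [[0.17, 0.985, -0.0], [0.985, -0.17, 0.0], [0.0, -0.0, -1.0]]
wrist_force: [-0.8, -0.6, -1.4]
width: 0.557
grip_force: 62.2
```

Request:
servo_tool([
  [[0,0,0.6],0],
  [[0,0,0.4],0],
  [[0,0,0.25],0],
  [[0,0,0],0],
  [[0,0,0],0],
])

```text
clock: 11.55
tcp_pos: [0.4807, -0.1007, 0.0161]
ee_rot: [[0.17, 0.985, 0.0], [0.985, -0.17, -0.0], [-0.0, 0.001, -1.0]]
wrist_force: [-0.4, -0.4, -1.5]
width: 0.56
grip_force: 62.2
```

Request:
servo_tool([
  [[0,0,0.14],0],
  [[0,0,0.1],0],
  [[0,0,0.06],0],
  [[0,0,0],0],
  [[0,0,0],0],
])

```text
clock: 12.18
tcp_pos: [0.4806, -0.1007, 0.0083]
ee_rot: [[0.17, 0.985, 0.0], [0.985, -0.17, -0.0], [-0.0, 0.0, -1.0]]
wrist_force: [-0.3, -0.1, -2.6]
width: 0.554
grip_force: 62.2
```

Request:
servo_tool([
  [[0,0,0.03],0],
  [[0,0,0.03],0],
  [[0,0,0],0],
  [[0,0,0],0],
])

```text
clock: 12.68
tcp_pos: [0.4806, -0.1007, 0.0074]
ee_rot: [[0.17, 0.985, 0.001], [0.985, -0.17, -0.0], [-0.0, 0.001, -1.0]]
wrist_force: [-4.0, 1.6, 12.2]
width: 0.556
grip_force: 63.4
```

Request:
servo_tool([
  [[0,0,0],0],
  [[0,0,0],0],
  [[0,0,0],0],
  [[0,0,0],0],
  [[0,0,0],0],
  [[0,0,-0.2],0],
  [[0,0,-0.8],0],
  [[0,0,-0.8],0],
  [[0,0,-0.8],0],
  [[0,0,-0.8],0],
], grip=1)

```text
clock: 13.92
tcp_pos: [0.4805, -0.1006, 0.0928]
ee_rot: [[0.17, 0.985, 0.0], [0.985, -0.17, -0.0], [-0.0, 0.0, -1.0]]
wrist_force: [0.3, -0.4, 0.0]
width: 1.005
grip_force: 0.0
```

Request:
servo_tool([
  [[-0.74,0.58,-0.8],0],
  [[-0.74,0.58,-0.8],0],
  [[-0.74,0.58,-0.5],0],
  [[-0.74,0.58,0],0],
  [[-0.74,0.58,0],0],
  [[-0.74,0.58,0],0],
  [[-0.74,0.58,0],0],
  [[-0.74,0.58,0],0],
  [[0,0,0],0],
  [[0,0,0],0],
])

```text
clock: 15.18
tcp_pos: [0.5692, -0.2658, 0.1444]
ee_rot: [[0.17, 0.985, -0.0], [0.985, -0.17, 0.0], [0.0, -0.0, -1.0]]
wrist_force: [-0.0, 1.1, -0.1]
width: 0.999
grip_force: 0.0
```

```bash
python3 -c "
from h import *
go(.5697,-.2664,.0614,-9.9)
d=grab('wrist',tag='M',save=False);P=cloud(d);d2=grab('top',tag='M',save=False);P2=cloud(d2)
for n,Q in(('w',P),('t',P2)):
  x,y,z=Q[...,0],Q[...,1],Q[...,2]
  m=(z>.095)&(z<.11)&(abs(y+.266)<.07)&(abs(x-.57)<.06); print(n,'stand',rect(Q,m))
  m=(z>.04)&(z<.056)&(abs(y+.1)<.06)&(abs(x-.48)<.06); print(n,'top tin',rect(Q,m),np.median(z[m]) if m.any() else 0)
"
```

```text
t 15.18 tcp [ 0.5692 -0.2658  0.1444] yaw -9.8 units [-0.02  0.02  3.32] turn 0.1 w 0.999 F [-0.   1.1 -0.1] q6 1.18
w stand (array([ 569.8, -266.3]), array([96.4, 60. ]), 80.1, 15689)
w top tin (array([ 478.8, -118.1]), array([30.3, 49.8]), 81.0, 5489) 0.04607884161099137
t stand (array([ 601.2, -225.7]), array([0., 0.]), 0.0, 1)
t top tin (array([ 477.9, -101.9]), array([63.4, 49. ]), 80.8, 313) 0.04800247874427662
```

Request:
servo_tool([
  [[0,0,0.8],0],
  [[0,0,0.8],0],
  [[0,0,0.8],0],
  [[0,0,0.6],0],
  [[0,0,0.32],0],
  [[0,0,0],0],
  [[0,0,0],0],
])

```text
clock: 16.15
tcp_pos: [0.5699, -0.2664, 0.0619]
ee_rot: [[0.17, 0.985, 0.001], [0.985, -0.17, -0.0], [-0.0, 0.001, -1.0]]
wrist_force: [0.1, 0.4, 0.2]
width: 0.996
grip_force: 0.0
```

Request:
servo_tool([
  [[0,0,0],0],
  [[0,0,0],0],
  [[0,0,0],0],
  [[0,0,0],0],
  [[0,0,0],0],
  [[0,0,0],0],
  [[0,0,0],0],
], grip=-1)

```text
clock: 17.02
tcp_pos: [0.5696, -0.2663, 0.0617]
ee_rot: [[0.17, 0.985, 0.0], [0.985, -0.17, -0.0], [-0.0, 0.0, -1.0]]
wrist_force: [-2.4, 0.2, 5.5]
width: 0.555
grip_force: 61.4
```

Request:
servo_tool([
  [[0,0,-0.15],0],
  [[0,0,-0.25],0],
  [[0,0,-0.5],0],
  [[0,0,-0.5],0],
  [[0,0,-0.6],0],
  [[0,0,-0.6],0],
  [[0,0,-0.5],0],
  [[0,0,0],0],
  [[0,0,0],0],
])

```text
clock: 18.15
tcp_pos: [0.5694, -0.2661, 0.1384]
ee_rot: [[0.17, 0.985, -0.0], [0.985, -0.17, 0.0], [0.0, -0.001, -1.0]]
wrist_force: [-0.2, -0.4, -1.9]
width: 0.556
grip_force: 61.8
```

```bash
python3 -c "
from h import *
go(.45,.03,.0085,-9.9)
d=get_image('wrist');P=cloud(d);x,y,z=P[...,0],P[...,1],P[...,2]
m=(z>.045)&(z<.065)&(abs(y+.266)<.045)&(abs(x-.57)<.05); print(rect(P,m),np.median(z[m]) if m.any() else 0)
m=(z>.095)&(z<.11)&(abs(y+.266)<.06)&(abs(x-.57)<.05); print(rect(P,m))
"
```

```text
t 18.15 tcp [ 0.5694 -0.2661  0.1384] yaw -9.8 units [10.86 -6.72  5.2 ] turn 0.1 w 0.556 F [-0.2 -0.4 -1.9] q6 1.18
(array([ 576.8, -241.8]), array([45.3, 53.2]), 80.5, 2525) 0.05387252972630058
(array([ 576.9, -225. ]), array([12.6, 59.9]), 80.0, 3275)
```

Request:
servo_tool([
  [[0.9,-0.56,0],0],
  [[0.9,-0.56,0],0],
  [[0.9,-0.56,0],0],
  [[0.9,-0.56,0],0],
  [[0.9,-0.56,0],0],
  [[0.9,-0.56,0],0],
  [[0.9,-0.56,0],0],
  [[0.9,-0.56,0],0],
  [[0.9,-0.56,0],0],
  [[0.9,-0.56,0],0],
])

```text
clock: 19.45
tcp_pos: [0.4693, -0.0199, 0.1384]
ee_rot: [[0.171, 0.985, -0.001], [0.985, -0.171, 0.0], [0.0, -0.001, -1.0]]
wrist_force: [-0.4, 0.5, -1.7]
width: 0.557
grip_force: 62.1
```

Request:
servo_tool([
  [[0.9,-0.56,0],0],
  [[0.9,-0.56,0],0],
  [[0,0,0.8],0],
  [[0,0,0.8],0],
  [[0,0,0.8],0],
  [[0,0,0.8],0],
  [[0,0,0.8],0],
  [[0,0,0.5],0],
  [[0,0,0.3],0],
  [[0,0,0],0],
])

```text
clock: 20.7
tcp_pos: [0.4499, 0.0285, 0.0186]
ee_rot: [[0.17, 0.985, -0.001], [0.985, -0.17, 0.0], [-0.0, -0.001, -1.0]]
wrist_force: [-0.3, -0.5, -1.4]
width: 0.557
grip_force: 62.1
```

Request:
servo_tool([
  [[0,0,0.1],0],
  [[0,0,0.06],0],
  [[0,0,0],0],
])

```text
clock: 21.08
tcp_pos: [0.4501, 0.0284, 0.0149]
ee_rot: [[0.17, 0.985, 0.0], [0.985, -0.17, -0.0], [0.0, 0.0, -1.0]]
wrist_force: [-0.5, 0.2, -2.6]
width: 0.556
grip_force: 62.1
```

Request:
servo_tool([
  [[0,0,0.13],0],
  [[0,0,0.08],0],
  [[0,0,0.05],0],
  [[0,0,0.03],0],
  [[0,0,0],0],
  [[0,0,0],0],
])

```text
clock: 21.82
tcp_pos: [0.45, 0.0284, 0.0077]
ee_rot: [[0.17, 0.985, 0.0], [0.985, -0.17, -0.0], [0.0, 0.0, -1.0]]
wrist_force: [-2.2, 0.1, 5.5]
width: 0.558
grip_force: 62.4
```

Request:
servo_tool([
  [[0,0,0],0],
  [[0,0,0],0],
  [[0,0,0],0],
  [[0,0,0],0],
  [[0,0,0],0],
  [[0,0,-0.2],0],
  [[0,0,-0.8],0],
  [[0,0,-0.8],0],
  [[0,0,-0.8],0],
  [[0,0,-0.8],0],
], grip=1)

```text
clock: 23.08
tcp_pos: [0.45, 0.0285, 0.0936]
ee_rot: [[0.17, 0.985, 0.0], [0.985, -0.17, -0.0], [0.0, 0.0, -1.0]]
wrist_force: [0.0, -0.1, 0.8]
width: 1.002
grip_force: 0.0
```

Request:
servo_tool([
  [[0,0,0],-10],
  [[0,0,0],-10],
  [[0,0,0],-10],
  [[0,0,0],-10],
  [[0,0,0],-10],
  [[0,0,0],-10],
  [[0,0,0],-10],
  [[0,0,0],-10],
  [[0,0,0],-10],
  [[0,0,0],0],
])

```text
clock: 24.32
tcp_pos: [0.45, 0.0285, 0.0928]
ee_rot: [[-0.985, 0.171, 0.0], [0.171, 0.985, -0.0], [-0.0, 0.0, -1.0]]
wrist_force: [-0.5, -0.5, 0.6]
width: 0.996
grip_force: 0.0
```

```bash
python3 -c "
from h import *
go(.450,.0284,.010,80.2)
for n in('top','wrist'):
  Q=cloud(get_image(n));x,y,z=Q[...,0],Q[...,1],Q[...,2]
  m=(z>.038)&(z<.056)&(abs(y-.028)<.055)&(abs(x-.45)<.055); print(n,rect(Q,m),np.median(z[m]) if m.any() else 0)
"
```

```text
t 24.32 tcp [0.45   0.0285 0.0928] yaw 80.1 units [ 0.   -0.    3.31] turn -0.1 w 0.996 F [-0.5 -0.5  0.6] q6 0.05
top (array([0., 0.]), array([0., 0.]), 0.0, 0) 0
wrist (array([451.3,  28.4]), array([64.3, 49.3]), 80.3, 10491) 0.04606278084919747
```

The tin stands at (0.4505, 0.0284), angle 80.2°. Descending and gripping it by its ends.

Request:
servo_tool([
  [[0,0,0.8],0],
  [[0,0,0.8],0],
  [[0,0,0.8],0],
  [[0,0,0.6],0],
  [[0,0,0.3],0],
  [[0,0,0],0],
  [[0,0,0],0],
])

```text
clock: 25.3
tcp_pos: [0.4504, 0.0284, 0.0105]
ee_rot: [[-0.985, 0.171, 0.001], [0.171, 0.985, -0.0], [-0.001, 0.0, -1.0]]
wrist_force: [0.9, -0.5, 0.6]
width: 1.0
grip_force: 0.0
```

Request:
servo_tool([
  [[0,0,0],0],
  [[0,0,0],0],
  [[0,0,0],0],
  [[0,0,0],0],
  [[0,0,0],0],
  [[0,0,0],0],
], grip=-1)

```text
clock: 26.05
tcp_pos: [0.4503, 0.0284, 0.0107]
ee_rot: [[-0.985, 0.171, 0.001], [0.171, 0.985, -0.0], [-0.001, -0.0, -1.0]]
wrist_force: [-2.1, -0.6, 9.6]
width: 0.743
grip_force: 64.8
```

Request:
servo_tool([
  [[0,0,-0.2],0],
  [[0,0,-0.4],0],
  [[0,0,-0.8],0],
  [[0,0,-0.8],-5],
  [[0,0,-0.8],-10],
  [[0,0,-0.8],-10],
  [[0,0,-0.8],-10],
  [[0,0,-0.4],-10],
  [[0,0,0],-10],
  [[0,0,0],-10],
])

```text
clock: 27.3
tcp_pos: [0.45, 0.0285, 0.1358]
ee_rot: [[-0.566, -0.824, 0.001], [-0.824, 0.566, -0.0], [-0.0, -0.0, -1.0]]
wrist_force: [-0.0, -0.5, -1.9]
width: 0.739
grip_force: 66.3
```

Request:
servo_tool([
  [[0,0,0],-10],
  [[0,0,0],-7],
  [[0,0,0],-4.4],
  [[0,0,0],0],
  [[0,0,0],0],
])

```text
clock: 27.92
tcp_pos: [0.45, 0.0285, 0.1353]
ee_rot: [[-0.234, -0.972, 0.0], [-0.972, 0.234, 0.0], [-0.0, -0.0, -1.0]]
wrist_force: [1.2, 0.4, -2.2]
width: 0.74
grip_force: 66.3
```

```bash
python3 -c "
from h import *
go(.581,.2905,.0195,166.5)"
```

```text
t 27.93 tcp [0.45   0.0285 0.1353] yaw 166.5 units [-11.42  -2.64   4.63] turn -0.0 w 0.74 F [ 1.2  0.4 -2.2] q6 -1.45
```

Request:
servo_tool([
  [[-0.95,-0.22,0],0],
  [[-0.95,-0.22,0],0],
  [[-0.95,-0.22,0],0],
  [[-0.95,-0.22,0],0],
  [[-0.95,-0.22,0],0],
  [[-0.95,-0.22,0],0],
  [[-0.95,-0.22,0],0],
  [[-0.95,-0.22,0],0],
  [[-0.95,-0.22,0],0],
  [[-0.95,-0.22,0],0],
])

```text
clock: 29.18
tcp_pos: [0.5589, 0.2475, 0.135]
ee_rot: [[-0.233, -0.972, -0.0], [-0.972, 0.233, -0.0], [0.0, 0.0, -1.0]]
wrist_force: [0.0, 0.0, -2.5]
width: 0.743
grip_force: 66.3
```

Request:
servo_tool([
  [[-0.95,-0.22,0],0],
  [[-0.95,-0.22,0],0],
  [[0,0,0.8],0],
  [[0,0,0.6],0],
  [[0,0,0.4],0],
  [[0,0,0],0],
  [[0,0,0],0],
])

```text
clock: 30.05
tcp_pos: [0.5806, 0.2903, 0.0906]
ee_rot: [[-0.232, -0.973, 0.001], [-0.973, 0.232, 0.0], [-0.0, -0.001, -1.0]]
wrist_force: [-0.5, -0.0, -2.0]
width: 0.741
grip_force: 66.4
```

```bash
python3 -c "
from h import *
go(.581,.2905,.0195,166.5)
d=grab('wrist',tag='B');P=cloud(d)
x,y,z=P[...,0],P[...,1],P[...,2]
m=(z>.05)&(z<.0605)&(abs(y-.23)<.13)&(abs(x-.57)<.06)
n,l,s,c=cv2.connectedComponentsWithStats(m.astype(np.uint8))
for i in range(1,n):
  if s[i,4]>80: print('div',s[i],rect(P,l==i),np.median(z[l==i]))
m=(z>.115)&(z<.135)&(abs(y-.29)<.04)&(abs(x-.58)<.045); print('tin',rect(P,m))
E=d['extrinsics'];print(-E[:3,:3].T@E[:3,3])
d=grab('scene',tag='B',save=False)
cv2.imwrite('pics/crop2.png',cv2.resize(d['image'][180:300,350:510,::-1],(800,600)))"
```

```text
t 30.05 tcp [0.5806 0.2903 0.0906] yaw 166.6 units [-0.01 -0.01  2.85] turn 0.1 w 0.741 F [-0.5 -0.  -2. ] q6 -1.0
div [278  56 100   7 359] (array([556. , 187.6]), array([ 1.1, 42.1]), 76.3, 359) 0.056032322126077116
div [ 271   76  114   21 2238] (array([558.4, 197.6]), array([ 8.1, 50.2]), 76.3, 2238) 0.05517790488106033
div [ 277  216  101   18 1745] (array([573.2, 259.8]), array([ 8.7, 49.8]), 76.9, 1745) 0.0551346014727636
tin (array([581.7, 290.1]), array([50. , 91.3]), 76.7, 29700)
[0.56254374 0.21000405 0.23263394]
```

View pics/wristB.png

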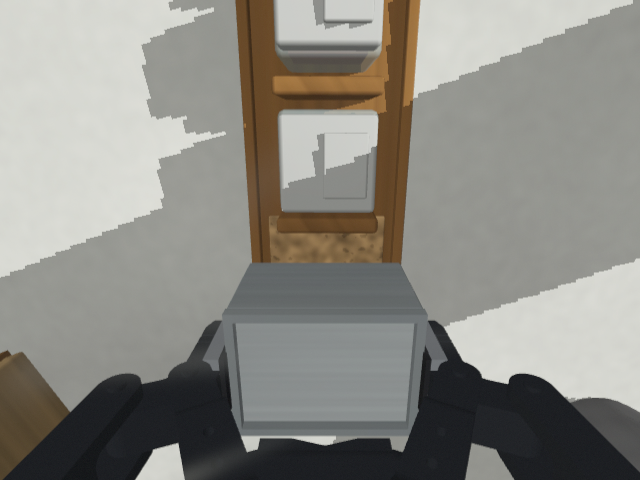

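View pics/crop2.png

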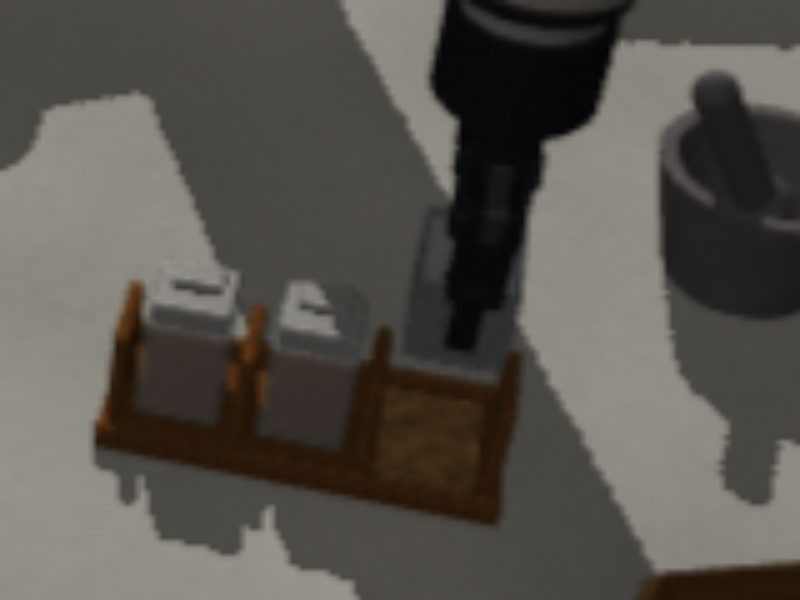

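The wrist picture shows the tin at (325,375) square to the rack, with the pad peeking out at (325,245). The scene crop shows it above the empty bay at (460,370), between the dividers. Lowering.

Request:
servo_tool([
  [[0,0,0.5],0],
  [[0,0,0.5],0],
  [[0,0,0.5],0],
  [[0,0,0.4],0],
  [[0,0,0.3],0],
  [[0,0,0.2],0],
  [[0,0,0.15],0],
  [[0,0,0],0],
  [[0,0,0],0],
])

```text
clock: 31.28
tcp_pos: [0.5805, 0.2904, 0.0265]
ee_rot: [[-0.232, -0.973, 0.0], [-0.973, 0.232, 0.0], [-0.0, -0.0, -1.0]]
wrist_force: [0.1, -0.3, -2.4]
width: 0.743
grip_force: 66.4
```

Request:
servo_tool([
  [[0,0,0.1],0],
  [[0,0,0.07],0],
  [[0,0,0.05],0],
  [[0,0,0.03],0],
  [[0,0,0],0],
  [[0,0,0],0],
])

```text
clock: 32.02
tcp_pos: [0.5804, 0.2903, 0.0201]
ee_rot: [[-0.232, -0.973, 0.0], [-0.973, 0.232, -0.0], [0.0, -0.0, -1.0]]
wrist_force: [0.1, -0.8, -2.1]
width: 0.74
grip_force: 66.4
```

Request:
servo_tool([
  [[0,0,0.02],0],
  [[0,0,0.02],0],
  [[0,0,0],0],
  [[0,0,0],0],
])

```text
clock: 32.52
tcp_pos: [0.5804, 0.2904, 0.0197]
ee_rot: [[-0.232, -0.973, 0.001], [-0.973, 0.232, 0.0], [-0.0, -0.001, -1.0]]
wrist_force: [-2.6, -0.9, 7.6]
width: 0.744
grip_force: 67.5
```

Request:
servo_tool([
  [[0,0,0],0],
  [[0,0,0],0],
  [[0,0,0],0],
  [[0,0,0],0],
  [[0,0,0],0],
  [[0,0,-0.2],0],
  [[0,0,-0.8],0],
  [[0,0,-0.8],0],
  [[0,0,-0.8],0],
  [[0,0,-0.8],0],
], grip=1)

```text
clock: 33.78
tcp_pos: [0.5804, 0.2904, 0.1051]
ee_rot: [[-0.232, -0.973, 0.0], [-0.973, 0.232, 0.0], [-0.0, -0.0, -1.0]]
wrist_force: [0.8, 0.4, -0.3]
width: 0.999
grip_force: 0.0
```

Request:
servo_tool([
  [[0,0,-0.8],0],
  [[0,0,-0.8],-3.7],
  [[0,0,0],0],
  [[0,0,0],0],
])

```text
clock: 34.28
tcp_pos: [0.5801, 0.2903, 0.1435]
ee_rot: [[-0.17, -0.985, -0.001], [-0.985, 0.17, -0.0], [0.0, 0.0, -1.0]]
wrist_force: [-0.2, 0.3, -1.0]
width: 1.0
grip_force: 0.0
```

```bash
python3 -c "
from h import *
go(.4806,-.1007,.0077,170.2)
Q=cloud(get_image('wrist'));x,y,z=Q[...,0],Q[...,1],Q[...,2]
m=(z>.0565)&(z<.063)&(abs(y-.29)<.045)&(abs(x-.58)<.05); print('rim',rect(Q,m),np.median(z[m]) if m.any() else 0)
m=(z>.05)&(z<.063)&(abs(y-.29)<.026)&(abs(x-.58)<.05); print('tin',rect(Q,m),np.median(z[m]) if m.any() else 0)
"
```

```text
t 34.27 tcp [0.5801 0.2903 0.1435] yaw 170.2 units [16.09  1.26  5.44] turn 0.0 w 1.0 F [-0.2  0.3 -1. ] q6 -1.06
rim (array([580.1, 284.1]), array([81.8, 64. ]), 76.7, 1814) 0.05846482103859134
tin (array([581.5, 290. ]), array([73., 52.]), 0.0, 7210) 0.05510419178685528
```

Request:
servo_tool([
  [[0.9,0.07,0],0],
  [[0.9,0.07,0],0],
  [[0.9,0.07,0],0],
  [[0.9,0.07,0],0],
  [[0.9,0.07,0],0],
  [[0.9,0.07,0],0],
  [[0.9,0.07,0],0],
  [[0.9,0.07,0],0],
  [[0.9,0.07,0],0],
  [[0.9,0.07,0],0],
])

```text
clock: 35.58
tcp_pos: [0.5247, 0.0702, 0.1441]
ee_rot: [[-0.169, -0.986, 0.0], [-0.986, 0.169, -0.0], [-0.0, -0.0, -1.0]]
wrist_force: [-0.2, 0.2, 0.6]
width: 0.999
grip_force: 0.0
```

Request:
servo_tool([
  [[0.9,0.07,0],0],
  [[0.9,0.07,0],0],
  [[0.9,0.07,0],0],
  [[0.9,0.07,0],0],
  [[0.9,0.07,0],0],
  [[0.9,0.07,0],0],
  [[0.9,0.07,0],0],
  [[0.9,0.07,0],0],
  [[0,0,0],0],
  [[0,0,0],0],
])

```text
clock: 36.83
tcp_pos: [0.4808, -0.1034, 0.144]
ee_rot: [[-0.169, -0.986, 0.0], [-0.986, 0.169, 0.0], [-0.0, -0.0, -1.0]]
wrist_force: [-0.4, 1.1, 0.2]
width: 0.995
grip_force: 0.0
```

```bash
python3 -c "
from h import *
go(.4806,-.1007,.0077,170.2)
Q=cloud(get_image('wrist'));x,y,z=Q[...,0],Q[...,1],Q[...,2]
m=(z>.042)&(z<.054)&(abs(y+.1)<.05)&(abs(x-.48)<.05); print('tin',rect(Q,m),np.median(z[m]) if m.any() else 0)
"
```

```text
t 36.83 tcp [ 0.4808 -0.1034  0.144 ] yaw 170.3 units [-0.1   0.03  5.45] turn 0.1 w 0.995 F [-0.4  1.1  0.2] q6 -1.78
tin (array([ 481.6, -100.5]), array([64.8, 48.1]), 80.2, 6622) 0.046138795413915176
```

Request:
servo_tool([
  [[-0.1,0.03,0.8],0],
  [[0,0,0.8],0],
  [[0,0,0.8],0],
  [[0,0,0.8],0],
  [[0,0,0.8],0],
  [[0,0,0.7],0],
  [[0,0,0.45],0],
  [[0,0,0.3],0],
  [[0,0,0],0],
  [[0,0,0],0],
])

```text
clock: 38.12
tcp_pos: [0.4809, -0.101, 0.0082]
ee_rot: [[-0.169, -0.986, 0.001], [-0.986, 0.169, -0.0], [0.0, -0.001, -1.0]]
wrist_force: [0.1, 0.1, -0.5]
width: 1.0
grip_force: 0.0
```

Request:
servo_tool([
  [[0,0,0],0],
  [[0,0,0],0],
  [[0,0,0],0],
  [[0,0,0],0],
  [[0,0,0],0],
  [[0,0,0],0],
  [[0,0,0],0],
], grip=-1)

```text
clock: 39.0
tcp_pos: [0.4809, -0.101, 0.0082]
ee_rot: [[-0.169, -0.986, 0.001], [-0.986, 0.169, -0.0], [0.0, -0.001, -1.0]]
wrist_force: [-1.4, 0.2, 5.8]
width: 0.556
grip_force: 62.3
```

Request:
servo_tool([
  [[0,0,-0.2],0],
  [[0,0,-0.4],0],
  [[0,0,-0.8],0],
  [[0,0,-0.8],0],
  [[0,0,-0.8],0],
  [[0,0,-0.8],0],
  [[0,0,-0.8],0],
  [[0,0,-0.8],0],
  [[0,0,0],0],
])

```text
clock: 40.12
tcp_pos: [0.4813, -0.1012, 0.1442]
ee_rot: [[-0.169, -0.986, 0.002], [-0.986, 0.169, -0.001], [0.0, -0.002, -1.0]]
wrist_force: [-0.2, 0.2, -2.0]
width: 0.553
grip_force: 62.0
```

```bash
python3 -c "
from h import *
go(.5697,-.2664,.0617,170.1)
"
```

```text
t 40.12 tcp [ 0.4813 -0.1012  0.1442] yaw 170.3 units [ 5.92 -4.59  3.31] turn 0.2 w 0.553 F [-0.2  0.2 -2. ] q6 -1.77
```

Request:
servo_tool([
  [[0.74,-0.57,0],0],
  [[0.74,-0.57,0],0],
  [[0.74,-0.57,0],0],
  [[0.74,-0.57,0],0],
  [[0,0,0],0],
  [[0,0,0],0],
])

```text
clock: 40.88
tcp_pos: [0.524, -0.1835, 0.1421]
ee_rot: [[-0.169, -0.986, -0.001], [-0.986, 0.169, 0.001], [-0.0, 0.001, -1.0]]
wrist_force: [-0.8, 0.2, -2.6]
width: 0.557
grip_force: 62.3
```

```bash
python3 -c "
from h import *
go(.5697,-.2664,.0617,170.1)
d=grab('wrist',tag='F');P=cloud(d);x,y,z=P[...,0],P[...,1],P[...,2]
for a,b in((.044,.062),(.095,.112)):
  m=(z>a)&(z<b)&(abs(y+.266)<.06)&(abs(x-.57)<.05)
  n,l,s,c=cv2.connectedComponentsWithStats(m.astype(np.uint8))
  print(a,rect(P,m))
  for i in range(1,n):
    if s[i,4]>150: print(a,s[i],rect(P,l==i),np.median(z[l==i]))
"
```

```text
t 40.88 tcp [ 0.524  -0.1835  0.1421] yaw 170.3 units [ 2.96 -2.37  3.21] turn 0.2 w 0.557 F [-0.8  0.2 -2.6] q6 -1.88
0.044 (array([ 569. , -266.2]), array([94.5, 59.2]), 80.1, 10926)
0.044 [168  42 109  26 499] (array([ 561.3, -301.4]), array([58.4, 11.3]), 1.7, 499) 0.05358447116846451
0.044 [ 176   73   96  115 9879] (array([ 569.9, -266. ]), array([63.7, 48.5]), 80.2, 9879) 0.05408744883786662
0.044 [182 190 100  22 547] (array([ 574.2, -229.8]), array([10.5, 59.1]), 69.6, 547) 0.05331981768983932
0.095 (array([ 569.4, -266.1]), array([96. , 60.1]), 80.3, 7791)
0.095 [ 120   20  144   35 4701] (array([ 562.3, -307.3]), array([12.4, 60.1]), 80.3, 4701) 0.10319946608385076
0.095 [ 149  208  123   27 3090] (array([ 576.4, -224.9]), array([12.3, 59.7]), 80.1, 3090) 0.10327229481931026
```

View pics/wristF.png

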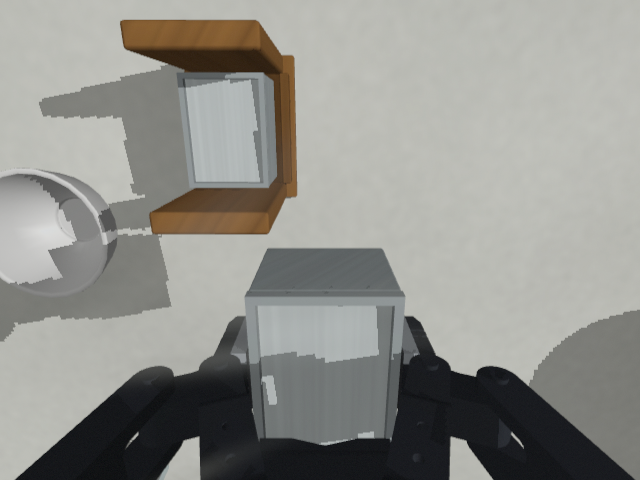

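The picture shows the bottom tin undisturbed at (228,130) between the cheeks and the held tin at (325,370). Bottom tin centre is (0.5699, -0.2661), angle 80.2°. Moving over it.

Request:
servo_tool([
  [[0.74,-0.6,0],0],
  [[0.74,-0.6,0],0],
  [[0.74,-0.6,0],0],
  [[0.74,-0.57,0],0],
  [[0,0,0],0],
  [[0,0,0],0],
  [[0,0,0],0],
])

```text
clock: 41.8
tcp_pos: [0.57, -0.2656, 0.143]
ee_rot: [[-0.168, -0.986, -0.0], [-0.986, 0.168, 0.0], [-0.0, 0.0, -1.0]]
wrist_force: [-0.4, -0.6, -2.0]
width: 0.553
grip_force: 62.4
```

```bash
python3 -c "
from h import *
go(.5699,-.2662,.0620,170.1)"
```

```text
t 41.8 tcp [ 0.57   -0.2656  0.143 ] yaw 170.3 units [ 0.02 -0.    3.24] turn 0.2 w 0.553 F [-0.4 -0.6 -2. ] q6 -1.97
```

Request:
servo_tool([
  [[0.02,0,0.5],0.2],
  [[0,0,0.6],0],
  [[0,0,0.5],0],
  [[0,0,0.5],0],
  [[0,0,0.4],0],
  [[0,0,0.25],0],
  [[0,0,0],0],
  [[0,0,0],0],
])

```text
clock: 42.8
tcp_pos: [0.5704, -0.2671, 0.0744]
ee_rot: [[-0.172, -0.985, 0.0], [-0.985, 0.172, -0.0], [0.0, -0.001, -1.0]]
wrist_force: [0.4, -0.9, -1.8]
width: 0.559
grip_force: 62.4
```

Request:
servo_tool([
  [[0,0,0.1],0],
  [[0,0,0.1],0],
  [[0,0,0.08],0],
  [[0,0,0.08],0],
  [[0,0,0],0],
  [[0,0,0],0],
])

```text
clock: 43.55
tcp_pos: [0.5702, -0.267, 0.0651]
ee_rot: [[-0.172, -0.985, 0.0], [-0.985, 0.172, -0.0], [0.0, -0.0, -1.0]]
wrist_force: [-0.0, -1.0, -2.6]
width: 0.552
grip_force: 62.4
```

Request:
servo_tool([
  [[0,0,0.05],0],
  [[0,0,0.03],0],
  [[0,0,0.02],0],
  [[0,0,0.02],0],
  [[0,0,0],0],
  [[0,0,0],0],
])

```text
clock: 44.3
tcp_pos: [0.5702, -0.2669, 0.0622]
ee_rot: [[-0.172, -0.985, 0.0], [-0.985, 0.172, -0.0], [0.0, -0.0, -1.0]]
wrist_force: [-1.3, 1.9, 2.9]
width: 0.553
grip_force: 62.6
```

Contact at the nested height. Releasing and retreating.

Request:
servo_tool([
  [[0,0,0],0],
  [[0,0,0],0],
  [[0,0,0],0],
  [[0,0,0],0],
  [[0,0,0],0],
  [[0,0,-0.2],0],
  [[0,0,-0.8],0],
  [[0,0,-0.8],0],
  [[0,0,-0.8],0],
  [[0,0,-0.8],0],
], grip=1)

```text
clock: 45.55
tcp_pos: [0.5702, -0.2669, 0.1481]
ee_rot: [[-0.172, -0.985, 0.0], [-0.985, 0.172, -0.0], [0.0, -0.0, -1.0]]
wrist_force: [0.4, -0.1, 0.3]
width: 1.004
grip_force: 0.0
```

Request:
servo_tool([
  [[-0.6,0.6,-0.8],0],
  [[-0.6,0.6,-0.8],0],
  [[-0.6,0.6,0],0],
  [[-0.6,0.6,0],0],
  [[0,0,0],0],
  [[0,0,0],0],
])

```text
clock: 46.3
tcp_pos: [0.5218, -0.198, 0.1873]
ee_rot: [[-0.172, -0.985, 0.001], [-0.985, 0.172, -0.0], [0.0, -0.001, -1.0]]
wrist_force: [0.3, -0.6, 0.2]
width: 1.002
grip_force: 0.0
```

```bash
python3 -c "
from h import *
go(.5699,-.2662,.0620,170.1)
d=grab('scene',tag='E',save=False)
a=cv2.resize(d['image'][180:290,160:280,::-1],(400,366));b=cv2.resize(d['image'][200:310,350:470,::-1],(400,366))
cv2.imwrite('pics/end.png',np.hstack([a,b]))
def rep(n,Q,c,a,b):
  x,y,z=Q[...,0],Q[...,1],Q[...,2]
  m=(z>a)&(z<b)&(abs(y-c[1])<.036)&(abs(x-c[0])<.036); print(n,rect(Q,m),np.median(z[m]) if m.any() else 0)
Q=cloud(get_image('wrist')); rep('stand',Q,(.57,-.266),.096,.108)
x,y,z=Q[...,0],Q[...,1],Q[...,2]; m=(z<.102)&(z>.096)&(abs(y+.266)<.04)&(abs(x-.57)<.04); print('recess',rect(Q,m),np.median(z[m]))
t=cloud(get_image('top')); rep('pad tin',t,(.581,.29),.0515,.065); rep('top stand',t,(.57,-.266),.09,.11)
"
```

```text
t 46.3 tcp [ 0.5218 -0.198   0.1873] yaw 170.1 units [ 2.36 -2.36  5.01] turn -0.0 w 1.002 F [ 0.3 -0.6  0.2] q6 -1.91
stand (array([ 569.4, -266.1]), array([85.3, 55.2]), 77.4, 9980) 0.10016929794523596
recess (array([ 568.9, -267.2]), array([91. , 56.2]), 77.9, 7623) 0.09987907849160885
pad tin (array([578.6, 288.7]), array([71.7, 64.7]), 79.2, 382) 0.05681683221898134
top stand (array([0., 0.]), array([0., 0.]), 0.0, 0) 0
```

View pics/end.png

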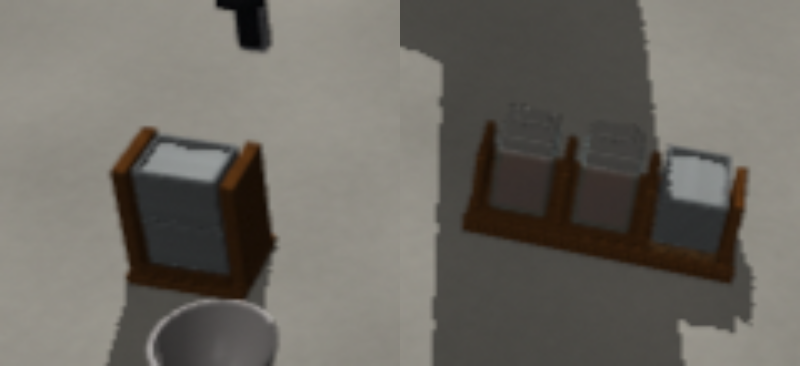

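The left crop shows the top tin nested on the bottom tin in the stand (185,210), with its recess at 0.100 m as expected. The right crop shows the middle tin in its bay (690,200). Handing in.

```bash
python3 -c "
from plant import ctrl
print(ctrl.sign_off())"
```

```text
the job is handed in; nothing more can be done
None
```

I handed the job in at about 46 s: the middle tin stands lengthways on the cork pad and the top tin is nested on the bottom tin in the stand. The final depth readings and picture agreed with this, but the sign-off returned no verdict.

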